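Clear the lamp out of the assortment case, shut it and snap its lid

ROBOT

A 6-joint arm with a two-finger parallel gripper is mounted at the origin on the work surface. World frame = base frame: x ahead of the robot, y to its left, z up, the work surface at z = 0. Lengths are in m, angles in rad, forces in N, time in s.
With the tool pointing down it reaches from about 0.375 to 0.9 m from the base axis. Payload 3.1 kg.
Tool frame: the origin (TCP) lies on the front face of the gripper's body, between the roots of the fingers; the fingertips stand 70 mm ahead of it and the grasp point (between the pads) lies 51 mm ahead of it; z points along the fingers, y is the line along which they close (so a half turn about z gives the same grasp; the last joint's range is limited). The gripper opens to 87 mm and grips with 3 to 60 N. Pads are 19 mm wide; open, the fingers measure 117 mm over their backs; the gripper's body (75 mm by 190 mm) begins 51 mm behind the grasp point.
Start: joints at [1.085, 0.527, 1.433, -0, 1.181, -0.178], TCP at [0.189, 0.596, 0.292] pointing down, gripper open.
Joint ranges: [-3.08, 3.08], [-0.75, 2.2], [0.22, 2.44], [-1.43, 4.57], [0, 2.65], [-2.85, 2.85]. Speed limits (rad/s): [2.79, 2.79, 3.14, 3.14, 3.14, 3.14].

INTERFACE

Orientations are given as a unit quaternion [x, y, z, w].
In Python, from rig import robot, cams, ticket gives the robot as it stands. The module is installed in compiled form; this text tells all that it offers.
- The arm moves only by the shell command python3 -m crank 'ROWS' [FORCE]. ROWS is JSON, a list of rows, each a list of 7 numbers: the shift along the tool's x, y, z in cm, then the turn, a rotation vector about the tool's x, y, z in rad, then the closure, from 0 (fully open) to 1 (shut). A call has 1 to 5 rows; each row shifts and turns the commanded pose from where the row before left it, along the tool's axes as they then stand; what a row does not reach is not made up. A row lasts 1/8 s, in which the tool goes at most 62.5 mm and 10.7 degrees, less where a joint would pass 70% of its speed; a pose out of reach is approached as far as the arm can. A call is refused whole if a number of a shift passes 6.25 or a number of a turn 0.188, either way. A call with a gripper value outside its range is refused whole. The fingers move at their own pace and stop on an object; FORCE is the grip in N (left out, the last holds). Time passes only in rows, so rows that do not move let the fingers close. It gives the time, the measured TCP pose, the force, the opening and the grip force at its end, in the units of the state.
- robot.get_obs(): the state, without advancing time (a new reading comes with each control period).
- cams.camera(name): name is "side" or "top"; returns the picture (400x640x3 uint8, red, green, blue); there is no depth.
- cams.camera_info(name): a dict with "intrinsics" (3x3 intrinsics, pixels), "pose" (4x4, takes a point from camera to world coordinates). Camera axes: x right, y down, z forward; pixel columns grow to the right and rows downward; lengths in m; the calibration is good to about 2 mm. A picture is of the moment at which its call begins. camera_info takes no time and is no camera call.
- ticket.hand_in(): hands the job in; it is judged then, once.
The state is a dict: "time": time; "q": joint angles; "joint_velocities": joint speeds; "joint_torque": joint torques, N m; "position": TCP position; "tool_rot": TCP orientation; "ft_force": force on the tool from outside, world axes, zero at the start; "moment": the same for the moment, N m; "grip_width": finger opening in m; "grip_force": force on a finger pad.
Only numpy, scipy, OpenCV 4.12 (cv2) and the standard library are available. Lean on these libraries where they do the work, as an engineer would, in place of code of your own. Each camera call takes 0.05 s, during which the arm holds its last target. There are 200 camera calls.

TASK

A lamp left standing in the open assortment case keeps its lid from shutting: first lift it out and set it down upright, without dropping it, inside the empty low cardboard bin, and let go. Then shut the lid of the case and press its four snap tabs in turn until each is fully home. Leave the relays in the case and everything else on the table where they are.

Things in the scene. Friction and masses are not known exactly. Their poses are not given: they have to be found in the camera images.
- case: The grey plastic assortment case, fixed to the table: an open-topped box 180 mm (its x) by 190 mm (its y), 62 mm high, walls and floor 5 mm. Origin: centre of its underside. z up. Its +x edge carries the lid's hinge, its -x edge is the front.
- lid (a joint): Angle of the grey lid in rad: 0 = shut flat on the case, larger = more open, about 1.57 = standing upright over the hinge; starts about 1.45 to 1.57. The lid is a 180 x 190 mm plate 6 mm thick, 0.12 kg; its stiff hinge (0.16 N m) keeps it wherever it is left, so it must be pushed all the way down. It shuts on top of the case wall, its top then 68 mm above the table.
- lid_hinge (a point): A point on the hinge line of the lid: middle of the case's +x edge, 62 mm above the table, at the lid's underside. Axes turn with the lid: y is the hinge line; -x runs along the lid from the hinge to its free edge; z is the lid's outward normal.
- lid_edge (a point): Middle of the lid's free edge, half-way through its thickness, 180 mm from the hinge.
- lamp_center (a point): Centre (half-way up) of the vehicle lamp left standing in the case: a block 60 mm (its x) by 30 mm (its y), 90 mm tall, black housing below and a ribbed white lens (56 x 30 x 38 mm) above, 0.1 to 0.22 kg. It stands on the case floor, so it sticks up 33 mm above the rim and the lid cannot shut. z up. It is gripped across the 30 mm faces.
- lamp: The same lamp; origin at the centre of its underside, same axes.
- bin_in (a point): Centre of the inner floor of the empty low cardboard bin, fixed to the table: 140 mm (its x) by 150 mm (its y) outside, 60 mm high, walls and floor 4 mm. The point is 4 mm above the table, z up. (The bin beside it is narrower, taller (90 mm) and full of stock: not that one.)
- tab0_top (a point): A black plastic snap tab of the lid with a 22 x 28 mm flat pad (front edge, at case y = +50 mm). The point is the centre of the pad's top; its z axis is the lid's outward normal (up when the lid is shut). It rises and sinks with the tab: on the shut lid it is at 80 mm above the table with the tab fully up and 71 mm when home.
- tab0 (a joint): Travel of the snap tab whose pad is tab0_top, in m: 0 = up (pad top 12 mm proud of the lid), 0.009 = fully home against its stop (3 mm proud). Pushing it takes about 4 N on the way, then it meets a hard stop; it stays where it is left.
- tab1_top (a point): A black plastic snap tab of the lid with a 22 x 28 mm flat pad (front edge, at case y = -50 mm). The point is the centre of the pad's top; its z axis is the lid's outward normal (up when the lid is shut). It rises and sinks with the tab: on the shut lid it is at 80 mm above the table with the tab fully up and 71 mm when home.
- tab1 (a joint): Travel of the snap tab whose pad is tab1_top, in m: 0 = up (pad top 12 mm proud of the lid), 0.009 = fully home against its stop (3 mm proud). Pushing it takes about 4 N on the way, then it meets a hard stop; it stays where it is left.
- tab2_top (a point): A black plastic snap tab of the lid with a 22 x 28 mm flat pad (on the lid edge at case y = +95 mm, pad centre at case x = -20, y = +90 mm on the shut lid). The point is the centre of the pad's top; its z axis is the lid's outward normal (up when the lid is shut). It rises and sinks with the tab: on the shut lid it is at 80 mm above the table with the tab fully up and 71 mm when home.
- tab2 (a joint): Travel of the snap tab whose pad is tab2_top, in m: 0 = up (pad top 12 mm proud of the lid), 0.009 = fully home against its stop (3 mm proud). Pushing it takes about 4 N on the way, then it meets a hard stop; it stays where it is left.
- tab3_top (a point): A black plastic snap tab of the lid with a 22 x 28 mm flat pad (on the lid edge at case y = -95 mm, pad centre at case x = -20, y = -90 mm on the shut lid). The point is the centre of the pad's top; its z axis is the lid's outward normal (up when the lid is shut). It rises and sinks with the tab: on the shut lid it is at 80 mm above the table with the tab fully up and 71 mm when home.
- tab3 (a joint): Travel of the snap tab whose pad is tab3_top, in m: 0 = up (pad top 12 mm proud of the lid), 0.009 = fully home against its stop (3 mm proud). Pushing it takes about 4 N on the way, then it meets a hard stop; it stays where it is left.
- relay_a_center (a point): Centre of a small black relay, 28 x 28 x 30 mm, on the case floor near the hinge. It stays in the case.
- relay_b_center (a point): Centre of a small black relay, 28 x 28 x 30 mm, on the case floor near the hinge. It stays in the case.
- full_bin: The full cardboard stock bin, 120 x 120 x 90 mm, heaped to about 110 mm; origin at the centre of its underside, fixed. Not used.
- tape_center (a point): Centre of a roll of paper tape lying flat, 90 mm across, 40 mm high. Bystander.
- carton_center (a point): Centre of a small closed carton, 90 x 60 x 50 mm. Bystander.
- driver_grip (a point): Handle of a screwdriver lying on the table. Bystander.
- coupling_center (a point): Centre of a round black coupling, 44 mm across, 55 mm high. Bystander.
- holder_center (a point): A small steel angle holder, 70 x 40 mm foot with a 50 mm upright leg at its +x end; point 25 mm above the centre of the foot. Bystander.
Not all that is in view belongs to the job. What is shaped like the part that bears bin_in but green or yellow is not meant.

How it is judged:
On the way, in this order (a step that is already met when the one before it is completed fails the run):
1. the lamp stands upright and released in the empty low bin (x of lamp_center in the frame of bin_in between -0.06 and 0.06 m and y of lamp_center in the frame of bin_in between -0.065 and 0.065 m and z of lamp_center in the frame of bin_in between 0.035 and 0.056 m and angle between lamp_center's own z axis and vertical below 0.2 rad and linear speed of lamp below 0.03 m/s and contact force between the fingers and lamp below 0.1 N), for 0.2 s.
2. the lid is shut (value of joint lid below 0.04 rad), for 0.2 s.
3. all four snap tabs are home (value of joint each of tab0, tab1, tab2, tab3 above 0.007 m), for 0.2 s.
At the end, for the whole second after the job is handed in: The lamp stands in the low bin at rest (tilt below 0.2 rad, on its floor, released), the lid is shut (below 0.04 rad) and each of the four tabs is pressed home (more than 7 of its 9 mm) (all of step 1 and all of step 3 and value of joint lid below 0.04 rad); the robot touches nothing.
It fails at once if the lamp is dropped (falls free faster than 0.9 m/s) (linear speed of lamp above 0.9 m/s and contact force between the fingers and lamp below 0.1 N).
It fails at once if a relay is moved by more than 30 mm (distance of any of relay_a_center, relay_b_center from where it was at the start of the episode above 0.03 m).
It fails at once if a bystander on the table is moved by more than 40 mm (distance of any of tape_center, carton_center, driver_grip, coupling_center, holder_center from where it was at the start of the episode above 0.04 m).
It also fails if it takes over 72 s, if anything falls off the work surface, if the arm or the gripper's body presses on something with over 40 N, if the wrist force passes 120 N, or if a joint passes its speed limit or range.

## Working session

There is one attempt and no reset: what is moved stays moved. The work goes in short steps, Python scripts to look and compute and a shell command to move; the robot and the scene stay as the last step left them, time stands still between calls to the robot, and variables do not carry over. Pictures are saved under pics/ and viewed, at most 10 in all, crops included, and the job is handed in when it is done.

```bash
mkdir -p pics && python3 - <<'E'
from rig import robot, cams
import cv2, numpy as np
for n in ("top","side"):
    im=cams.camera(n); cv2.imwrite(f"pics/{n}0.png",cv2.resize(im[:,:,::-1],(800,500),interpolation=cv2.INTER_CUBIC)); cv2.imwrite(f"pics/raw_{n}0.png",im[:,:,::-1])
    i=cams.camera_info(n); print(n,np.round(i["intrinsics"],1).tolist(),np.round(i["pose"],4).tolist())
o=robot.get_obs(); print({k:np.round(v,3).tolist() for k,v in o.items()})
E
```

```text
top [[462.3, 0.0, 324.3], [0.0, 462.3, 199.6], [0.0, 0.0, 1.0]] [[0.0138, -0.9882, 0.1527, 0.3021], [-0.9999, -0.0135, 0.0029, 0.0264], [-0.0008, -0.1527, -0.9883, 1.4194], [0.0, 0.0, 0.0, 1.0]]
side [[469.9, 0.0, 312.7], [0.0, 469.9, 204.1], [0.0, 0.0, 1.0]] [[0.299, -0.7109, 0.6365, -0.2559], [-0.9542, -0.2258, 0.1962, -0.1974], [0.0043, -0.6661, -0.7459, 0.9866], [0.0, 0.0, 0.0, 1.0]]
{'time': 0.1, 'q': [1.084, 0.528, 1.434, -0.0, 1.181, -0.179], 'joint_velocities': [0.001, -0.004, -0.0, -0.002, -0.001, 0.0], 'joint_torque': [-0.001, -44.099, -17.715, 0.063, 0.053, -0.0], 'position': [0.189, 0.595, 0.291], 'tool_rot': [0.153, 0.988, -0.001, -0.0], 'ft_force': [-0.028, 0.02, -0.075], 'moment': [-0.018, -0.021, 0.004], 'grip_force': 0.0, 'grip_width': 0.087}
```

View pics/top0.png

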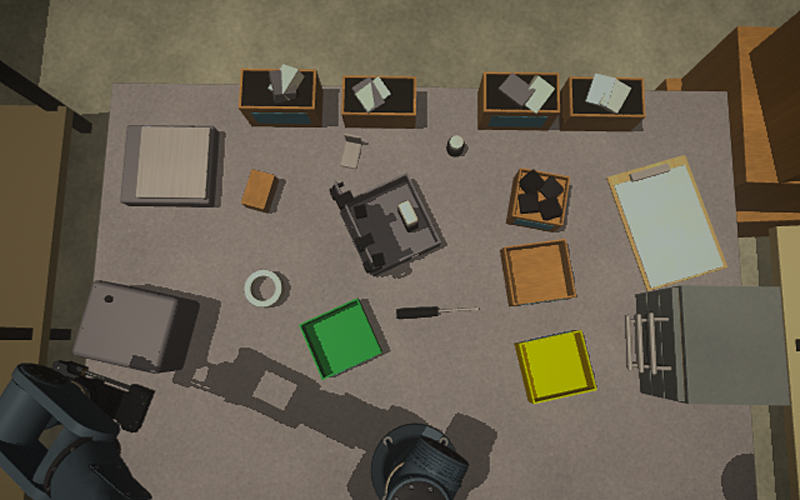

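View pics/side0.png

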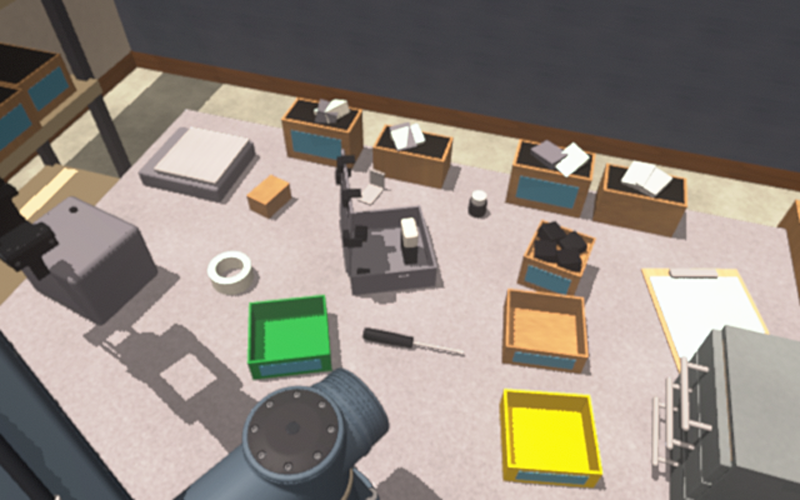

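The top view shows the case at about (390,225), with the lid standing along its left edge. The lamp is at (408,212), and the brown low bin is at (538,273). I'll enlarge both views.

```bash
python3 - <<'E'
import cv2, numpy as np
a=cv2.imread("pics/raw_top0.png"); b=cv2.imread("pics/raw_side0.png")
c=cv2.resize(a[130:230,255:365],None,fx=6,fy=6,interpolation=cv2.INTER_CUBIC)
cv2.imwrite("pics/c1.png",c)   # 660x600
d=cv2.resize(b[115:240,260:360],None,fx=4.8,fy=4.8,interpolation=cv2.INTER_CUBIC)
cv2.imwrite("pics/c2.png",d)   # 480x600
E
```

```text
(no output)
```

View pics/c1.png

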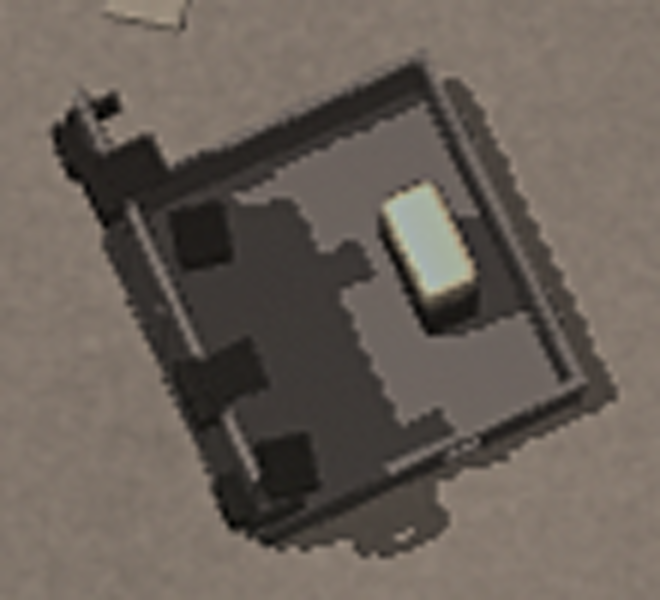

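View pics/c2.png

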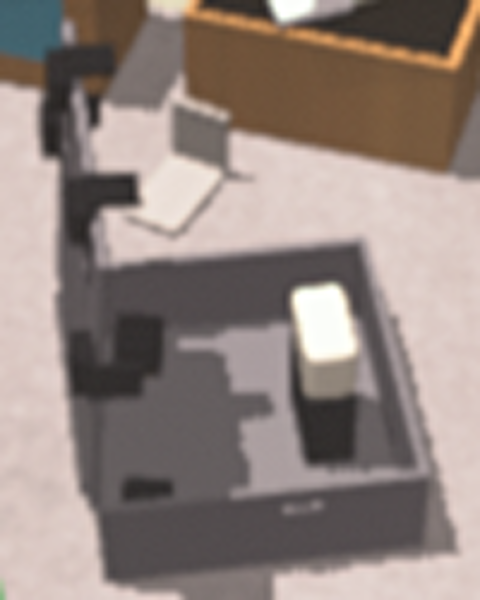

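In the crops:
- **Front rim corners:** (425,60) and (582,382). The near-hinge corner is about (265,538).
- **Lens top:** corners at (380,210), (435,182), (475,265) and (425,298).
- **Lid:** its free edge runs from about (80,95) to (260,480).

Next I'll turn these pixels into positions.

```bash
cat > h.py <<'E'
import numpy as np
from rig import robot, cams
from scipy.spatial.transform import Rotation as R
def ray(n,uv,z):
    i=cams.camera_info(n);K=np.array(i["intrinsics"]);T=np.array(i["pose"])
    d=T[:3,:3]@np.linalg.solve(K,[*uv,1]);return T[:3,3]+d*(z-T[2,3])/d[2]
def proj(n,p):
    i=cams.camera_info(n);K=np.array(i["intrinsics"]);T=np.array(i["pose"])
    c=K@(T[:3,:3].T@(np.array(p)-T[:3,3]));return c[:2]/c[2]
def go(p,yaw_y):  # needed shift (tool axes, cm) and turn for TCP at p, tool down, closing line at yaw_y
    o=robot.get_obs();Rt=R.from_quat(o["tool_rot"])
    c=[]
    for a in (yaw_y,yaw_y+np.pi):
        y=np.array([np.cos(a),np.sin(a),0]);z=np.array([0,0,-1.]);x=np.cross(y,z)
        c.append((Rt.inv()*R.from_matrix(np.c_[x,y,z])).as_rotvec())
    c.sort(key=np.linalg.norm)
    print("shift cm",np.round(100*Rt.inv().apply(np.array(p)-o["position"]),1),"turn",np.round(c[0],2),"pos",np.round(o["position"],3))
E
python3 - <<'E'
from h import *
f=lambda u,v,s,x0,y0:((u+.5)/s-.5+x0,(v+.5)/s-.5+y0)
L=[ray("top",f(u,v,6,255,130),.095) for u,v in [(380,210),(435,182),(475,265),(425,298)]]
print("lamp",np.round(L,3).tolist(),np.mean(L,0).round(3), [np.linalg.norm(L[i]-L[i-1]).round(3) for i in range(4)], np.degrees(np.arctan2(*((L[1]+L[2]-L[0]-L[3])[[1,0]]))), np.degrees(np.arctan2(*((L[1]+L[0]-L[2]-L[3])[[1,0]]))))
C=[ray("top",f(u,v,6,255,130),.062) for u,v in [(425,60),(582,382),(265,538)]]
print("case",np.round(C,3).tolist(),[np.linalg.norm(C[i]-C[i-1]).round(3) for i in (1,2)],"centre",((C[0]+C[2])/2).round(3), "yaw",np.degrees(np.arctan2(*((C[0]-C[1])[[1,0]])))-90)
B=[ray("top",f(u,v,1.25,0,0),.06) for u,v in [(501,246),(567,240),(577,298),(509,306)]]
print("bin",np.round(B,3).tolist(),np.mean(B,0).round(3),[np.linalg.norm(B[i]-B[i-1]).round(3) for i in range(4)])
l=[ray("top",f(u,v,6,255,130),.245) for u,v in [(80,95),(260,480)]];print("lidtop",np.round(l,3).tolist(),np.linalg.norm(l[0]-l[1]))
D=f(310,290,4.8,260,115);print("side lens top centre",D, proj("side",np.mean(L,0)))
print("side", [ (np.array(proj("side",c))-[260,115])*4.8 for c in C])
E
```

```text
lamp [[0.61, 0.05, 0.095], [0.625, 0.024, 0.095], [0.584, 0.004, 0.095], [0.567, 0.028, 0.095]] [0.596 0.026 0.095] [np.float64(0.049), np.float64(0.03), np.float64(0.046), np.float64(0.029)] -58.53631433545597 26.695099442723343
case [[0.696, 0.029, 0.062], [0.532, -0.051, 0.062], [0.452, 0.105, 0.062]] [np.float64(0.182), np.float64(0.175)] centre [0.574 0.067 0.062] yaw -63.95424913047253
bin [[0.524, -0.197, 0.06], [0.541, -0.355, 0.06], [0.403, -0.374, 0.06], [0.382, -0.214, 0.06]] [ 0.462 -0.285  0.06 ] [np.float64(0.143), np.float64(0.158), np.float64(0.139), np.float64(0.161)]
lidtop [[0.625, 0.179, 0.245], [0.457, 0.097, 0.245]] 0.18736387102802446
side lens top centre (324.1875, 175.02083333333334) [326.83435799 180.62810831]
side [array([361.23333779, 239.17088394]), array([422.55683642, 469.42224603]), array([101.45014809, 510.96002279])]
```

```bash
python3 - <<'E'
from h import *
go([0.596,0.026,0.40],np.radians(116.5))
E
python3 -m crank '[[0,0,-5.5,0,0,0,0.1],[0,0,-5.5,0,0,0,0.1]]' 20
```

```text
shift cm [-56.  -41.9 -10.8] turn [-0.   -0.   -0.77] pos [0.189 0.595 0.291]
time: 0.35
position: [0.1891, 0.5952, 0.4021]
tool_rot: [0.153, 0.988, -0.002, -0.001]
ft_force: [0.7, 1.6, 0.8]
grip_width: 0.0795
grip_force: 0.0
```

```bash
python3 -m crank '[[-4.7,-3.5,0,0,0,0,0.3],[-4.7,-3.5,0,0,0,0,0.3],[-4.7,-3.5,0,0,0,0,0.3],[-4.7,-3.5,0,0,0,0,0.3],[-4.7,-3.5,0,0,0,0,0.3]]' >/dev/null; python3 -m crank '[[-4.7,-3.5,0,0,0,0,0.3],[-4.7,-3.5,0,0,0,0,0.3],[-4.7,-3.5,0,0,0,0,0.3],[-4.7,-3.5,0,0,0,0,0.3],[-4.7,-3.5,0,0,0,0,0.3]]'; python3 -m crank '[[0,0,0,0,0,-0.16,0.3],[0,0,0,0,0,-0.16,0.3],[0,0,0,0,0,-0.16,0.3],[0,0,0,0,0,-0.16,0.3],[0,0,0,0,0,-0.16,0.3]]'; python3 -c "
from h import *
go([0.596,0.026,0.30],np.radians(116.5));print(robot.get_obs()['q'])"
```

```text
time: 1.6
position: [0.5319, 0.118, 0.4019]
tool_rot: [0.153, 0.988, 0.0, -0.0]
ft_force: [0.5, 0.8, -1.2]
grip_width: 0.0608
grip_force: 0.0
time: 2.22
position: [0.5309, 0.1196, 0.4017]
tool_rot: [-0.246, 0.969, 0.0, -0.001]
ft_force: [0.3, -0.0, -0.2]
grip_width: 0.0607
grip_force: 0.0
shift cm [ -1.3 -11.3  10.2] turn [ 0.   -0.    0.03] pos [0.531 0.12  0.402]
[ 1.62293158e-02  3.04294649e-01  1.48897858e+00  1.61846618e-05
  1.34963304e+00 -2.05196016e+00]
```

```bash
python3 -m crank '[[-0.7,-5.6,0,0,0,0.03,0.3],[-0.6,-5.7,0,0,0,0,0.3],[0,0,5,0,0,0,0.3],[0,0,5.2,0,0,0,0.3],[0,0,0,0,0,0,0.3]]'; python3 - <<'E'
from h import *
import cv2
go([0.596,0.026,0.136],np.radians(116.5))
im=cams.camera("top")[115:240,250:400,::-1]; im2=cams.camera("side")[80:240,240:380,::-1]
a=cv2.resize(im,(480,400),interpolation=3);b=cv2.resize(im2,(320,400)[::1] if 0 else (310,400),interpolation=3)
cv2.imwrite("pics/m1.png",cv2.hconcat([a,b]))
o=robot.get_obs();p=o["position"]
for z in (0.07,):
  t=p-[0,0,z]; print("tips",((proj("top",t)-[250,115])*3.2).round(),((proj("side",t)-[240,80])*[310/140,2.5]).round()+[480,0])
E
```

```text
time: 2.85
position: [0.5917, 0.0254, 0.2958]
tool_rot: [-0.229, 0.973, 0.002, -0.005]
ft_force: [-0.3, -0.6, 0.1]
grip_width: 0.061
grip_force: 0.0
shift cm [-0.6 -0.2 16. ] turn [ 0.01 -0.01 -0.  ] pos [0.592 0.025 0.296]
tips [245. 140.] [676. 155.]
```

View pics/m1.png

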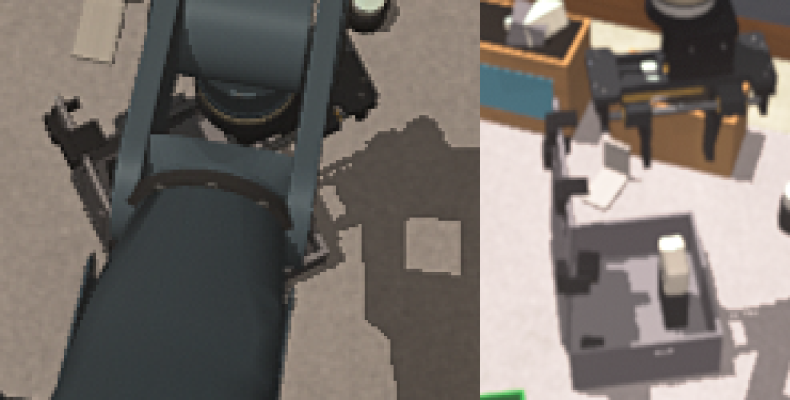

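The side view shows the fingertips at (645,165) and (710,160), straddling the lamp as predicted. Before descending, I'll check the clearance between the lid tabs and the gripper body.

```bash
python3 - <<'E'
from h import *
a=np.radians(116);ex=np.array([np.cos(a),np.sin(a),0]);ey=np.array([-np.sin(a),np.cos(a),0]);ez=np.array([0,0,1.]);c=np.array([.574,.070,0])
def W(x,y,z): return c+ex*x+ey*y+ez*z
def lid(th,l,y,n): # l from hinge, n along outward normal
    return W(.09-l*np.cos(th)+n*np.sin(th),y,.062+l*np.sin(th)+n*np.cos(th))
S=lambda p:(((proj("side",p)-[240,80])*[310/140,2.5])+[480,0]).round().tolist()
for th in (1.45,1.52,1.57):
  print(th,"edge corners",S(lid(th,.18,-.095,0)),S(lid(th,.18,.095,0)),"tab(y-50) top/leg-20",S(lid(th,.17,-.05,.018)),S(lid(th,.17,-.05,-.02)),"tab y+50",S(lid(th,.17,.05,.018)),S(lid(th,.17,.05,-.02)),"side tabs",S(lid(th,.11,-.09,.018)),S(lid(th,.11,.09,.018)))
print("lens top",S([.596,.026,.095]),"bottom",S([.596,.026,.005]))
print("body corners",[S(W(x,y,.136)) for x,y in ((.046,.037),(.046,-.037),(-.144,.037))])
E
```

```text
1.45 edge corners [561.0, 97.0] [579.0, 227.0] tab(y-50) top/leg-20 [548.0, 133.0] [582.0, 133.0] tab y+50 [557.0, 202.0] [592.0, 201.0] side tabs [542.0, 154.0] [557.0, 277.0]
1.52 edge corners [550.0, 98.0] [567.0, 227.0] tab(y-50) top/leg-20 [538.0, 135.0] [571.0, 133.0] tab y+50 [546.0, 203.0] [581.0, 201.0] side tabs [536.0, 155.0] [550.0, 278.0]
1.57 edge corners [542.0, 98.0] [558.0, 228.0] tab(y-50) top/leg-20 [530.0, 136.0] [564.0, 133.0] tab y+50 [538.0, 204.0] [573.0, 200.0] side tabs [531.0, 156.0] [545.0, 279.0]
lens top [672.0, 252.0] bottom [671.0, 308.0]
body corners [[597.0, 259.0], [589.0, 209.0], [760.0, 240.0]]
```

```bash
python3 -m crank '[[-0.2,0,4,0,0,0,0.3],[0,0,4,0,0,0,0.3],[0,0,4,0,0,0,0.3],[0,0,0,0,0,0,0.3]]'; python3 -c "
from h import *
go([0.596,0.026,0.135],np.radians(116.5))"
```

```text
time: 3.45
position: [0.5963, 0.0264, 0.1801]
tool_rot: [-0.229, 0.973, 0.0, -0.001]
ft_force: [-0.3, -0.5, -0.3]
grip_width: 0.0609
grip_force: 0.0
shift cm [ 0.  -0.   4.5] turn [ 0. -0.  0.] pos [0.596 0.026 0.18 ]
```

```bash
python3 -m crank '[[0,0,2.5,0,0,0,0.3],[0,0,2,0,0,0,0.3],[0,0,0,0,0,0,0.3]]'; python3 -m crank '[[0,0,0,0,0,0,0.6],[0,0,0,0,0,0,0.8],[0,0,0,0,0,0,0.8],[0,0,0,0,0,0,0.8]]' 20
```

```text
time: 3.82
position: [0.5977, 0.0262, 0.1372]
tool_rot: [-0.229, 0.973, -0.001, 0.001]
ft_force: [-0.5, 0.1, -0.8]
grip_width: 0.0607
grip_force: 0.0
time: 4.32
position: [0.5966, 0.0261, 0.1356]
tool_rot: [-0.229, 0.973, -0.0, 0.0]
ft_force: [0.2, 0.5, 3.6]
grip_width: 0.0297
grip_force: 19.9
```

```bash
python3 -m crank '[[0,0,-1.5,0,0,0,0.8],[0,0,-3,0,0,0,0.8],[0,0,-3.5,0,0,0,0.8],[0,0,-3.5,0,0,0,0.8],[0,0,-2.5,0,0,0,0.8]]' 25;  python3 -m crank '[[0,0,0,0,0,0.16,0.8],[0,0,0,0,0,0.16,0.8],[0,0,0,0,0,0,0.8]]'; python3 -c "
from h import *
go([0.462,-0.285,0.275],np.radians(98));print(robot.get_obs()['q'])"
```

```text
time: 4.95
position: [0.5966, 0.0262, 0.2778]
tool_rot: [-0.229, 0.973, -0.0, 0.001]
ft_force: [-0.5, -0.8, -0.7]
grip_width: 0.0297
grip_force: 24.9
time: 5.32
position: [0.5962, 0.0262, 0.2759]
tool_rot: [-0.072, 0.997, -0.0, 0.0]
ft_force: [-0.5, -0.3, -0.5]
grip_width: 0.0299
grip_force: 24.9
shift cm [ 17.7 -28.9   0.1] turn [-0.  0.  0.] pos [0.596 0.026 0.276]
[-1.43130066e-01  5.08037947e-01  1.52318207e+00 -1.86496210e-05
  1.11011067e+00 -1.85798626e+00]
```

```bash
python3 -m crank '[[1.2,-2,0,0,0,0,0.8],[2.4,-3.9,0,0,0,0,0.8],[2.4,-3.9,0,0,0,0,0.8],[2.4,-3.9,0,0,0,0,0.8],[2.4,-3.9,0,0,0,0,0.8]]'>/dev/null;  python3 -m crank '[[2.4,-3.9,0,0,0,0,0.8],[2.4,-3.9,0,0,0,0,0.8],[2.1,-3.5,0,0,0,0,0.8],[0,0,0,0,0,0,0.8]]'; python3 - <<'E'
from h import *
import cv2
go([0.462,-0.285,0.135],np.radians(98))
im=cams.camera("side")[170:320,380:500,::-1]
cv2.imwrite("pics/m2.png",cv2.resize(im,(480,600),interpolation=3))
p=robot.get_obs()["position"]
print("lamp bottom",((proj("side",p-[0,0,.131])-[380,170])*4).round(),"bin centre est rim",((proj("side",[.462,-.285,.06])-[380,170])*4).round())
E
```

```text
time: 6.45
position: [0.4613, -0.2878, 0.2756]
tool_rot: [-0.07, 0.998, -0.001, 0.0]
ft_force: [0.7, -0.0, -1.1]
grip_width: 0.0299
grip_force: 24.9
shift cm [-0.1  0.3 14.1] turn [-0.  0.  0.] pos [ 0.461 -0.288  0.276]
lamp bottom [251. 261.] bin centre est rim [220. 347.]
```

View pics/m2.png

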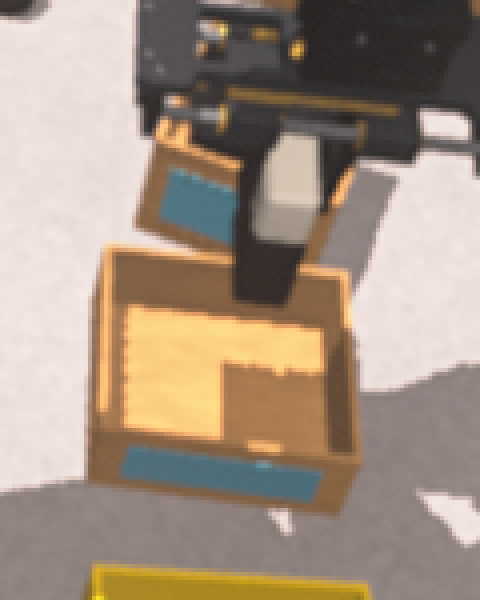

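The bin rim corners at (105,248), (350,272), (357,462) and (95,435) put its centre at about (227,352), which agrees with my estimate. The lamp hangs upright above it, so I'll lower it.

```bash
python3 -m crank '[[0,0.1,2,0,0,0,0.8],[0,0.1,3.5,0,0,0,0.8],[0,0.1,3.5,0,0,0,0.8],[0,0,2.5,0,0,0,0.8],[0,0,1.2,0,0,0,0.8]]'; python3 -m crank '[[0,0,0.5,0,0,0,0.8],[0,0,0.4,0,0,0,0.8],[0,0,0,0,0,0,0.8]]'; python3 -m crank '[[0,0,0.3,0,0,0,0.8],[0,0,0,0,0,0,0.8],[0,0,0,0,0,0,0.8]]'
```

```text
time: 7.12
position: [0.4617, -0.2803, 0.147]
tool_rot: [-0.072, 0.997, 0.001, -0.001]
ft_force: [0.1, 0.9, -1.4]
grip_width: 0.0296
grip_force: 24.9
time: 7.5
position: [0.462, -0.2822, 0.1398]
tool_rot: [-0.071, 0.997, -0.0, 0.0]
ft_force: [0.6, 0.8, -0.9]
grip_width: 0.0298
grip_force: 24.9
time: 7.88
position: [0.4617, -0.2821, 0.1364]
tool_rot: [-0.071, 0.997, -0.0, 0.0]
ft_force: [0.1, 0.9, -1.2]
grip_width: 0.0295
grip_force: 24.9
```

```bash
python3 -m crank '[[0,0,0.2,0,0,0,0.8],[0,0,0,0,0,0,0.8]]'; python3 -m crank '[[0,0,0.1,0,0,0,0.75],[0,0,0,0,0,0,0.6],[0,0,0,0,0,0,0.45],[0,0,0,0,0,0,0.45],[0,0,0,0,0,0,0.45]]' 10
```

```text
time: 8.12
position: [0.4619, -0.2822, 0.1346]
tool_rot: [-0.071, 0.997, -0.0, 0.0]
ft_force: [-0.7, 0.4, 1.9]
grip_width: 0.0297
grip_force: 24.9
time: 8.75
position: [0.4617, -0.282, 0.1331]
tool_rot: [-0.071, 0.997, 0.0, -0.0]
ft_force: [0.1, 0.1, 0.2]
grip_width: 0.0472
grip_force: 0.0
```

```bash
python3 -m crank '[[0,0,-2,0,0,0,0.4],[0,0,-5,0,0,0,0.4],[0,0,-6,0,0,0,0.4],[0,0,-6,0,0,0,0.4],[0,0,-6,0,0,-0.15,0.9]]' >/dev/null; python3 -m crank '[[0,0,-2,0,0,-0.15,1],[0,0,0,0,0,0,1]]'; python3 - <<'E'
from h import *
go([0.50,0.223,0.41],np.radians(116))
E
```

```text
time: 9.62
position: [0.4621, -0.2823, 0.4051]
tool_rot: [-0.219, 0.976, -0.002, 0.001]
ft_force: [0.5, 0.3, -0.1]
grip_width: 0.0302
grip_force: 0.0
shift cm [-25.   44.1  -0.6] turn [-0.    0.   -0.01] pos [ 0.462 -0.282  0.405]
```

```bash
python3 -m crank '[[-2.8,4.9,0,0,0,0,1],[-2.8,4.9,0,0,0,0,1],[-2.8,4.9,0,0,0,0,1],[-2.8,4.9,0,0,0,0,1],[-2.8,4.9,0,0,0,0,1]]' >/dev/null; python3 -m crank '[[-2.8,4.9,0,0,0,0,1],[-2.8,4.9,0,0,0,0,1],[-2.8,4.9,0,0,0,0,1],[-2.6,4.9,-0.5,0,0,0,1],[0,0,0,0,0,0,1]]'; python3 - <<'E'
from h import *
import cv2
go([0.50,0.223,0.275],np.radians(116))
a=cams.camera("side")[80:280,240:490,::-1]
cv2.imwrite("pics/m3.png",cv2.resize(a,(700,560),interpolation=3))
E
```

```text
time: 10.88
position: [0.4979, 0.2269, 0.406]
tool_rot: [-0.221, 0.975, 0.0, -0.002]
ft_force: [0.8, 0.1, -0.0]
grip_width: 0.0005
grip_force: 0.0
shift cm [-0.1 -0.5 13.1] turn [ 0.   -0.   -0.01] pos [0.498 0.227 0.406]
```

View pics/m3.png

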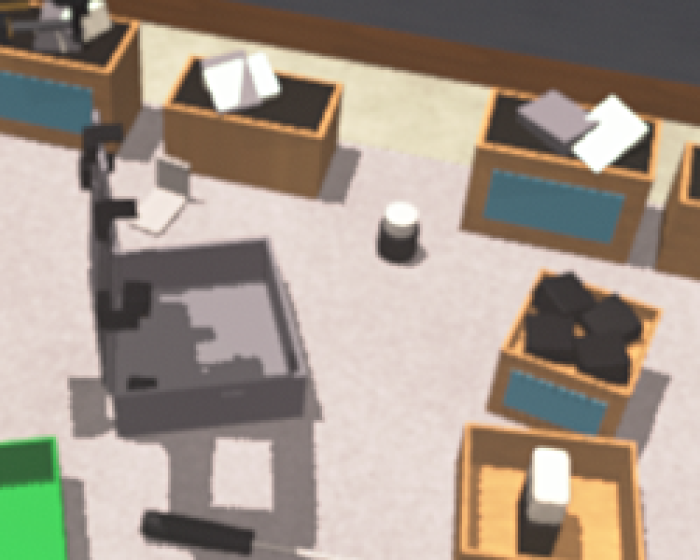

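The lamp stands upright in the brown bin at (548,500), and the lid is still upright at (100,200). I'll descend behind the lid and sweep it over.

```bash
python3 -m crank '[[0,0,4.2,0,0,0,1],[0,0,4.2,0,0,0,1],[0,0,4.2,0,0,0,1],[0,0,0,0,0,0,1]]'; python3 -m crank '[[0,-2.5,0,0,0,0,1],[0,-2.5,0,0,0,0,1],[0,-2.6,0,0,0,0,1],[0,-2.6,0.3,0,0,0,1],[0,0,0,0,0,0,1]]'
```

```text
time: 11.42
position: [0.4964, 0.2214, 0.2783]
tool_rot: [-0.218, 0.976, -0.0, -0.005]
ft_force: [-0.2, -0.7, -0.5]
grip_width: 0.0008
grip_force: 0.0
time: 12.05
position: [0.5439, 0.1294, 0.2806]
tool_rot: [-0.217, 0.976, -0.0, 0.001]
ft_force: [-1.0, -0.3, 0.9]
grip_width: 0.0004
grip_force: 0.0
```

```bash
python3 -m crank '[[0,-1.9,0.6,0,0,0,1],[0,-1.8,0.8,0,0,0,1],[0,-1.6,1.1,0,0,0,1],[0,-1.6,1.2,0,0,0,1],[0,0,0,0,0,0,1]]'; python3 -c "
from h import *
o=robot.get_obs()['position']-np.array([.574,.07,.07]);a=np.radians(116);print(o[0]*np.cos(a)+o[1]*np.sin(a),-o[0]*np.sin(a)+o[1]*np.cos(a),o[2])"
```

```text
time: 12.68
position: [0.572, 0.0677, 0.2405]
tool_rot: [-0.218, 0.976, 0.0, -0.002]
ft_force: [-0.2, 0.5, 0.3]
grip_width: 0.0006
grip_force: 0.0
-0.0012072626697469126 0.002859197235961458 0.17045542333522995
```

```bash
python3 -m crank '[[0,-1.2,1.4,0,0,0,1],[0,-1.1,1.5,0,0,0,1],[0,-0.8,2,0,0,0,1],[0,-0.7,2,0,0,0,1],[0,0,0,0,0,0,1]]'; python3 -m crank '[[0,-0.3,1.2,0,0,0,1],[0,-0.2,1.2,0,0,0,1],[0,-0.1,0.9,0,0,0,1],[0,0,0,0,0,0,1]]'; python3 - <<'E'
from h import *
import cv2
a=cams.camera("side")[100:260,230:390,::-1]
cv2.imwrite("pics/m4.png",cv2.resize(a,(560,560),interpolation=3))
E
```

```text
time: 13.3
position: [0.5874, 0.0341, 0.171]
tool_rot: [-0.219, 0.976, 0.001, -0.002]
ft_force: [0.5, 0.6, -0.3]
grip_width: 0.0006
grip_force: 0.0
time: 13.8
position: [0.5904, 0.0293, 0.1394]
tool_rot: [-0.219, 0.976, 0.0, -0.001]
ft_force: [0.5, 0.2, -0.3]
grip_width: 0.0006
grip_force: 0.0
```

View pics/m4.png

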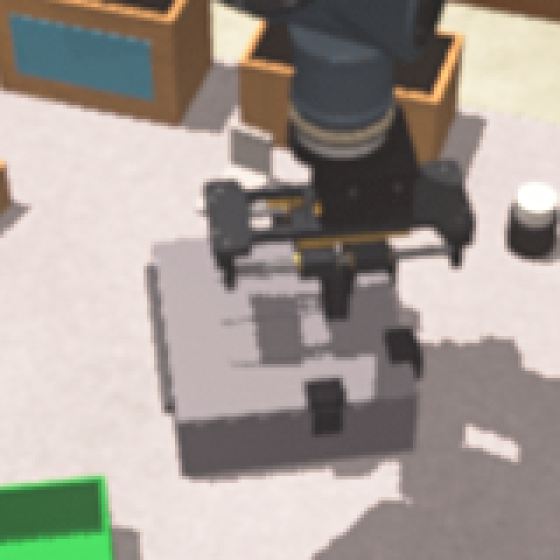

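The lid looks flat. The near tab is at (325,390) and a front tab at (405,345). I'll press gently to make sure it's shut, then raise the arm and view the tabs from the top and side.

```bash
python3 -m crank '[[0,0,0.2,0,0,0,1],[0,0,0.2,0,0,0,1],[0,0,0,0,0,0,1]]'; python3 -m crank '[[0,0,-4,0,0,0,1],[0,0,-4,0,0,0,1]]' >/dev/null;  python3 -m crank '[[6,0,0,0,0,0,1],[6,0,0,0,0,0,1],[6,0,-3,0,0,0,1],[6,0,0,0,0,0,1],[0,0,0,0,0,0,1]]'; python3 - <<'E'
from h import *
import cv2
a=cams.camera("side")[120:240,250:370,::-1]; b=cams.camera("top")[120:220,260:360,::-1]
cv2.imwrite("pics/m5.png",cv2.hconcat([cv2.resize(a,(400,400),interpolation=3),cv2.resize(b,(400,400),interpolation=3)]))
a=np.radians(116)
for x,y in ((-.085,.05),(-.085,-.05),(-.02,.09),(-.02,-.09)):
    p=[.574+x*np.cos(a)-y*np.sin(a),.07+x*np.sin(a)+y*np.cos(a),.08]
    print(np.round(p,3),((proj("side",p)-[250,120])*400/120).round(),((proj("top",p)-[260,120])*4+[400,0]).round())
E
```

```text
time: 14.22
position: [0.5913, 0.0293, 0.138]
tool_rot: [-0.219, 0.976, -0.0, 0.001]
ft_force: [-1.7, 0.2, 8.7]
grip_width: 0.0007
grip_force: 4.2
time: 15.1
position: [0.3737, -0.0717, 0.2445]
tool_rot: [-0.217, 0.976, 0.001, -0.001]
ft_force: [0.4, 0.4, -0.5]
grip_width: 0.0008
grip_force: 0.0
[ 0.566 -0.028  0.08 ] [312. 257.] [738. 243.]
[0.656 0.016 0.08 ] [288. 169.] [680. 124.]
[0.502 0.013 0.08 ] [238. 304.] [681. 329.]
[0.664 0.091 0.08 ] [204. 144.] [578. 113.]
```

View pics/m5.png

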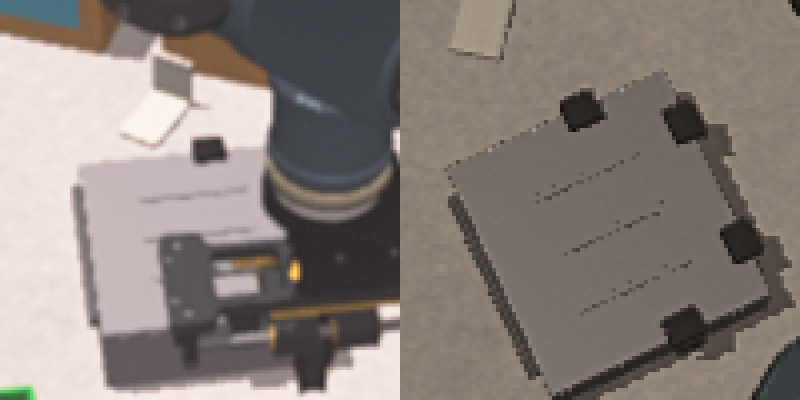

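The top view puts the pads at (582,110), (685,122), (740,240) and (685,328), within about 1 raw pixel of prediction. I'll press each tab, starting with tab2.

```bash
cat > t.py <<'E'
from h import *
import sys
P=dict(t2=(.503,.011),t0=(.567,-.030),t1=(.657,.013),t3=(.664,.089))
go([*P[sys.argv[1]],.165],np.radians(116))
E
python3 t.py t2
```

```text
shift cm [-14.8   2.2   8. ] turn [-0.    0.   -0.01] pos [ 0.378 -0.072  0.245]
```

```bash
python3 -m crank '[[-5,0.7,0,0,0,0,1],[-5,0.7,0,0,0,0,1],[-4.8,0.8,3,0,0,0,1],[0,0,5,0,0,0,1],[0,0,0,0,0,0,1]]'; python3 t.py t2
```

```text
time: 15.82
position: [0.5011, 0.0132, 0.1609]
tool_rot: [-0.221, 0.975, 0.002, -0.004]
ft_force: [-0.6, 0.0, 0.3]
grip_width: 0.0004
grip_force: 0.0
shift cm [-0.1 -0.3 -0.4] turn [ 0.   -0.01 -0.01] pos [0.501 0.013 0.161]
```

```bash
python3 -m crank '[[0,-0.2,0.8,0,0,0,1],[0,0,0.7,0,0,0,1],[0,0,0.7,0,0,0,1],[0,0,0,0,0,0,1]]'; python3 -m crank '[[0,0,0.4,0,0,0,1],[0,0,0.2,0,0,0,1],[0,0,0,0,0,0,1]]'
```

```text
time: 16.32
position: [0.5036, 0.0093, 0.1428]
tool_rot: [-0.219, 0.976, -0.0, 0.001]
ft_force: [0.9, -0.3, 2.2]
grip_width: 0.0007
grip_force: 0.8
time: 16.7
position: [0.5036, 0.0093, 0.1403]
tool_rot: [-0.219, 0.976, -0.001, 0.002]
ft_force: [-4.9, -0.6, 33.8]
grip_width: 0.0003
grip_force: 16.7
```

```bash
python3 -m crank '[[0,0,-1.5,0,0,0,1],[0,0,-1.4,0,0,0,1],[0,0,0,0,0,0,1]]'; python3 t.py t0
```

```text
time: 17.08
position: [0.5033, 0.0096, 0.166]
tool_rot: [-0.219, 0.976, -0.0, 0.001]
ft_force: [-0.5, -0.1, -0.1]
grip_width: 0.0007
grip_force: 0.0
shift cm [-4.1 -6.3  0.1] turn [-0.    0.   -0.01] pos [0.503 0.01  0.166]
```

```bash
python3 -m crank '[[-2,-3.2,0,0,0,0,1],[-2.1,-3.1,0,0,0,0,1],[0,0,0,0,0,0,1],[0,0,0,0,0,0,1]]'; python3 t.py t0;  python3 -m crank '[[0,0,0.8,0,0,0,1],[0,0,0.7,0,0,0,1],[0,0,0.7,0,0,0,1],[0,0,0,0,0,0,1]]'; python3 -m crank '[[0,0,0.3,0,0,0,1],[0,0,0.2,0,0,0,1],[0,0,0,0,0,0,1]]'
```

```text
time: 17.58
position: [0.5656, -0.0293, 0.1641]
tool_rot: [-0.219, 0.976, 0.001, -0.002]
ft_force: [-0.9, 0.1, -0.7]
grip_width: 0.0005
grip_force: 0.0
shift cm [-0.1 -0.1 -0.1] turn [ 0.   -0.   -0.01] pos [ 0.566 -0.029  0.164]
time: 18.08
position: [0.5666, -0.0295, 0.1426]
tool_rot: [-0.219, 0.976, 0.0, -0.0]
ft_force: [0.3, -0.3, 0.1]
grip_width: 0.0004
grip_force: 0.0
time: 18.45
position: [0.5671, -0.0297, 0.1406]
tool_rot: [-0.219, 0.976, -0.0, 0.0]
ft_force: [-4.5, 1.7, 16.5]
grip_width: 0.0008
grip_force: 8.3
```

```bash
python3 -m crank '[[0,0,-1.5,0,0,0,1],[0,0,-1.3,0,0,0,1],[0,0,0,0,0,0,1]]' >/dev/null; python3 t.py t1; python3 -m crank '[[-3.3,0,0,0,0,0,1],[-3.3,0,0,0,0,0,1],[-3.3,0,0,0,0,0,1],[0,0,0,0,0,0,1],[0,0,0,0,0,0,1]]'; python3 t.py t1
```

```text
shift cm [-9.9  0.1  0.3] turn [-0.    0.   -0.01] pos [ 0.568 -0.03   0.167]
time: 19.45
position: [0.6552, 0.0126, 0.1653]
tool_rot: [-0.219, 0.976, 0.0, -0.001]
ft_force: [-0.2, -0.0, -0.4]
grip_width: 0.0006
grip_force: 0.0
shift cm [-0.2 -0.   0. ] turn [ 0.   -0.   -0.01] pos [0.655 0.013 0.165]
```

```bash
python3 -m crank '[[0,0,0.8,0,0,0,1],[0,0,0.8,0,0,0,1],[0,0,0.7,0,0,0,1],[0,0,0,0,0,0,1]]'; python3 -m crank '[[0,0,0.3,0,0,0,1],[0,0,0.2,0,0,0,1],[0,0,0,0,0,0,1]]';  python3 -m crank '[[0,0,-1.5,0,0,0,1],[0,0,-1.3,0,0,0,1],[0,0,0,0,0,0,1]]' >/dev/null; python3 t.py t3
```

```text
time: 19.95
position: [0.6561, 0.0125, 0.1425]
tool_rot: [-0.219, 0.976, 0.0, -0.0]
ft_force: [0.8, 0.3, -0.4]
grip_width: 0.0005
grip_force: 0.0
time: 20.32
position: [0.6565, 0.0126, 0.1408]
tool_rot: [-0.219, 0.976, -0.0, 0.0]
ft_force: [-4.4, 0.2, 13.4]
grip_width: 0.0004
grip_force: 6.7
shift cm [-3.9  6.6  0.3] turn [-0.    0.   -0.01] pos [0.657 0.013 0.168]
```

```bash
python3 -m crank '[[-2,3.3,0,0,0,0,1],[-1.9,3.3,0,0,0,0,1],[0,0,0,0,0,0,1],[0,0,0,0,0,0,1]]'; python3 -m crank '[[0,0,0.8,0,0,0,1],[0,0,0.8,0,0,0,1],[0,0,0.8,0,0,0,1],[0,0,0,0,0,0,1]]'; python3 -m crank '[[0,0,0.3,0,0,0,1],[0,0,0.2,0,0,0,1],[0,0,0,0,0,0,1]]'
```

```text
time: 21.2
position: [0.6632, 0.0887, 0.1657]
tool_rot: [-0.22, 0.976, -0.0, -0.0]
ft_force: [0.4, -0.0, -0.6]
grip_width: 0.0006
grip_force: 0.0
time: 21.7
position: [0.6633, 0.0886, 0.1415]
tool_rot: [-0.219, 0.976, 0.0, -0.0]
ft_force: [0.3, 0.5, 0.3]
grip_width: 0.0004
grip_force: 0.0
time: 22.08
position: [0.6635, 0.0888, 0.1408]
tool_rot: [-0.22, 0.976, -0.0, 0.0]
ft_force: [-5.5, -1.6, 17.6]
grip_width: 0.0004
grip_force: 8.6
```

```bash
python3 -m crank '[[0,0,-2,0,0,0,1],[0,0,-6,0,0,0,1],[0,0,-6,0,0,0,1],[0,6,-4,0,0,0,1],[0,6,0,0,0,0,1]]' >/dev/null; python3 -m crank '[[0,6,0,0,0,0,1],[0,6,0,0,0,0,1],[0,6,0,0,0,0,1],[0,0,0,0,0,0,1],[0,0,0,0,0,0,1]]'; python3 - <<'E'
from h import *
import cv2
a=cams.camera("side")[120:280,250:490,::-1]
cv2.imwrite("pics/m6.png",cv2.resize(a,(780,520),interpolation=3))
E
```

```text
time: 23.32
position: [0.5385, 0.3529, 0.312]
tool_rot: [-0.22, 0.976, -0.0, 0.0]
ft_force: [-0.2, -0.5, 0.0]
grip_width: 0.0007
grip_force: 0.0
```

View pics/m6.png

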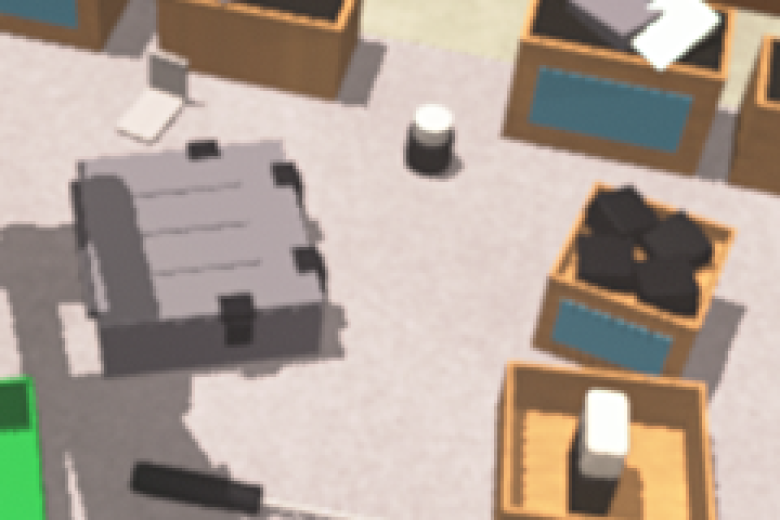

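The lid is flat with all four tabs low, at (203,148), (287,175), (308,262) and (237,305). The lamp stands upright in the bin at (605,440), and the arm is clear of everything, so I'll hand in.

```bash
python3 -c "
from rig import ticket
print(ticket.hand_in())"
```

```text
the job is handed in; nothing more can be done
None
```

I handed the job in at about 23 s: the lamp stands upright and released in the low bin, the lid is shut, and all four tabs were pressed to their stops; `hand_in()` returned no verdict.

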